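Show the calibration cross to the bench camera through the fold mirror

ROBOT

A 7-joint arm with a two-finger parallel gripper is mounted at the origin on a cart in front of the work surface, level with it; the furniture and walls round the work are solid. World frame = base frame: x ahead of the robot, y to its left, z up, the work surface at z = 0. Lengths are in mm, angles in degrees, forces in N, time in s.
With the tool pointing down it reaches from about 425 to 950 mm from the base axis. Payload 16.7 kg.
Tool frame: the origin (TCP) lies between the finger pads; the fingertips stand 25 mm ahead of it and the grasp point (between the pads) lies 6 mm ahead of it; z points along the fingers, y is the line along which they close (so a half turn about z gives the same grasp; the last joint's range is limited). The gripper opens to 94 mm and grips with 3 to 60 N. Pads are 16 mm wide; open, the fingers measure 119 mm over their backs; the gripper's body (75 mm by 177 mm) begins 78 mm behind the grasp point.
Start: joints at [-78.237, 24.414, 4.234, 92.017, -1.954, 63.644, -3.845], TCP at [234.5, 632.919, 230.467] pointing down, gripper open.
Joint ranges: [-163.25, 163.25], [-28.42, 122.38], [-70.27, 78.77], [12.13, 141.07], [-58.53, 238.53], [9.26, 117.41], [-156.51, 156.51]. Speed limits (degrees/s): [108.29, 108.29, 136.94, 136.94, 172.46, 172.46, 172.46].

INTERFACE

Orientations are given as [roll, pitch, yaw] about the fixed x, y, z axes, in that order (R = Rz(yaw) Ry(pitch) Rx(roll)).
In Python, from cell import robot, vision, ticket, masks_of gives the robot as it stands.
- The arm moves only by the shell command python3 -m crank 'ROWS' [OPENING] [FORCE]. ROWS is JSON, a list of rows, each an object of numbers: "x", "y", "z": the shift along the tool's x, y, z each as a share of 0.025 m, from -1 to 1; "wx", "wy", "wz": the turn, a rotation vector about the tool's x, y, z each as a share of 4 degrees, from -1 to 1. In form: [{"x": .., "y": .., "z": .., "wx": .., "wy": .., "wz": ..}, ...]. A call has exactly 5 rows; each row shifts and turns the commanded pose from where the row before left it, along the tool's axes as they then stand; what a row does not reach is not made up. A row lasts 1/12 s, in which the tool goes at most 41.7 mm and 7.16 degrees, less where a joint would pass 70% of its speed; a pose out of reach is approached as far as the arm can. A call with a number of a shift or a turn outside -1 to 1 is refused whole. A call with a gripper value outside its range is refused whole. OPENING is the opening, from -1 (shut) to 1 (fully open), set as the call begins (- or left out, the last holds). The fingers move at their own pace and stop on an object; FORCE is the grip in N (left out, the last holds). Time passes only in rows, so rows that do not move let the fingers close, or fill a call up. It gives the time, the measured TCP pose, the force, the opening and the grip force at its end, in the units of the state.
- robot.read_state(): the state, without advancing time (a new reading comes with each control period).
- vision.get_image(name): name is "scene" or "side" or "wrist"; returns a dict with "image" (384x512x3 uint8, red, green, blue), "fx", "fy", "cx", "cy" (pixels), "rvec" (rotation vector, rad) and "tvec" (3), from world to camera coordinates, as OpenCV has them. Camera axes: x right, y down, z forward; pixel columns grow to the right and rows downward; lengths in mm; the calibration is good to about 2 mm. A picture is of the moment at which its call begins. There is no depth.
- ticket.finish_job(): hands the job in; it is judged then, once.
Trained networks look in the newest picture that a camera, given by its name, has taken for a name from the list of things; names that differ only in an ending like _2 or _b are one class to them, and where a whole thing is asked for, a point or a joint stands for the part that bears it (a point fixed in the world has none). Each returns a list of dicts, best first, with "conf" (0 to 1); they miss things now and then, are a little off and sometimes report something else, mostly with a low value. They report only what shows in the picture. A call takes as long as a camera call.
- masks_of(label, camera): "pixels" (384x512 bool, what is visible of it) and "bbox" ([left, top, right, bottom] in pixels, round what is visible of it).
The state is a dict: "time_s": time; "joints": joint angles; "qd": joint speeds; "effort": joint torques, N m; "tcp_pos": TCP position; "tool_rot": TCP orientation; "contact_force": force on the tool from outside, world axes, zero at the start; "wrist_torque": the same for the moment, N m; "grip_width": finger opening in mm; "grip_force": force on a finger pad.
Only numpy, scipy, OpenCV 4.12 (cv2) and the standard library are available. Lean on these libraries where they do the work, as an engineer would, in place of code of your own. Each camera call takes 0.05 s, during which the arm holds its last target. There are 200 camera calls.

TASK

Set up the bench camera's folded view of the calibration disc: first turn the disc by its knurled rim until the notch in the rim stands at the index line on the mount, then lift the fold mirror by its handle until the camera sees the disc's cross reflected in the middle of the glass. The mirror drops if it is let go, so finish holding it still by the handle at that angle; keep off the glass, do not shift the camera and leave the other things on the desk where they are.

Things in the scene. Friction and masses are not known exactly. Their poses are not given: they have to be found in the camera images.
- breadboard: Black plate with rows of holes, 390 x 110 x 12 mm, fixed; place and yaw vary. Origin under the disc's axis; z up, its x away from the robot, its y to the left along the plate (y -175 to 215, x +-55 mm). Along y at x 0: camera post at 190 mm (13 mm thick, 331 mm tall), disc at 0, mirror fork at -130 (x +-54 mm, 214 mm tall). Fixed flange under the disc 92 mm across, up to z 28 mm
- disc_turn (a joint): Turn of the disc about its vertical axis, rad, counter-clockwise from above; 0 = notch at the index line. Starts at 0.5 to 1.35, so it is turned clockwise. Range -2 to 2, friction 0.06 N m, stays as left. Knurled aluminium rim 55 mm across, z 33 to 58 mm above the desk, gripped across from above at any angle; white face, black cross of two 30 mm lines; notch 12 mm wide, in line with the cross
- disc_cross (a point): Centre of the cross on the disc's white top face, on the disc's axis, 56 mm above the desk; its frame turns with the disc
- disc_notch (a point): The notch in the disc's rim, 25 mm from the axis, 55 mm above the desk
- index_line (a point): The index line: black radial line on the mount's fixed aluminium flange, 37 mm from the disc's axis on the breadboard's -x side (towards the robot), 29 mm above the desk
- mirror_tilt (a joint): Tilt of the mirror about a level axis along the breadboard's x through the middle of the glass, rad. 0 = on its stop, handle hanging down to the right (-y), glass facing 0.45 rad above level towards +y, the camera side. As it grows the handle rises and the glass turns down: it faces 0.45 - value above level. Range 0 to 1.3. Falls to 0 when let go; takes 1 to 2 N at the handle
- mirror_middle (a point): Middle of the mirror glass (56 along x, 46 mm the other way, in a black frame 66 x 56 mm), on the tilt axis, 200 mm above the desk, breadboard y -130 mm; its y is the normal, pointing out of the glass (the face is 3 mm in front of this point); its x lies along the tilt axis
- handle_grip (a point): Middle of the mirror's handle grip, 105 mm straight behind the tilt axis (against the normal). A 9 mm rod with a ribbed round grip 16 mm thick, 81 to 129 mm behind the axis. Pinched from above with the fingers closing along the breadboard's x, it pivots between the pads as it follows its arc about the tilt axis
- camera_height (a joint): Height of the camera on its post, m: 0 = lens axis 120 mm above the desk, 0.16 = 280 mm. Set differently each time and clamped (25 N); not to be moved
- camera_lens (a point): Middle of the front lens, breadboard x 0, y 116 mm. Camera: grey, 32 mm wide, on a black clamp, barrel 29 mm; level, wide view, looking along -y at the mirror. Lens, glass and cross lie in one upright plane: the camera sees the cross in the middle of the glass when the mirror's normal halves the angle between the directions from the glass to the lens and to the cross
- slide_box: Bystander: wooden slide box 66 x 89 x 31 mm, loose, in front of the breadboard
- petri_1_0: Bystander: glass petri dish 64 mm across, 17 mm high, loose, in front
- tape_roll: Bystander: roll of tape 62 mm across, 18 mm high, loose, behind the breadboard
- dropper_bottle: Bystander: brown dropper bottle 30 mm across, 97 mm high, loose, behind the breadboard
- dropper_bottle_2: Bystander: white vial 26 mm across, 58 mm high, loose, just behind the breadboard's edge near the disc
- tweezers: Bystander: steel tweezers 119 mm long, 10 mm thick, loose, just in front of the breadboard
- stopper_0: Bystander: rubber stopper 24 mm across, 25 mm high, loose, just behind the breadboard between disc and mirror
- pen_white: Bystander: ball pen 144 mm long, loose, front right

How it is judged (in metres and radians):
On the way:
1. the disc's notch has been turned to the index line (within 0.12 rad) while the mirror still hangs down (value of joint disc_turn between -0.12 and 0.12 rad and value of joint mirror_tilt below 0.3 rad), for 0.2 s.
At the end, for the whole second after the job is handed in: The notch is within 0.12 rad of the index line, and the fingers hold the mirror still by its handle, its normal within 0.05 rad of halving the angle between lens and cross, so that the camera sees the cross within about 12 mm of the middle of the glass (value of joint disc_turn between -0.12 and 0.12 rad and ((value of joint mirror_tilt between 0.9508 and 1.0808 rad and value of joint camera_height below 0.0101 m) or (value of joint mirror_tilt between 0.932 and 1.062 rad and value of joint camera_height between 0.01 and 0.0201 m) or (value of joint mirror_tilt between 0.9129 and 1.0429 rad and value of joint camera_height between 0.02 and 0.0301 m) or (value of joint mirror_tilt between 0.8933 and 1.0233 rad and value of joint camera_height between 0.03 and 0.0401 m) or (value of joint mirror_tilt between 0.8735 and 1.0035 rad and value of joint camera_height between 0.04 and 0.0501 m) or (value of joint mirror_tilt between 0.8535 and 0.9835 rad and value of joint camera_height between 0.05 and 0.0601 m) or (value of joint mirror_tilt between 0.8333 and 0.9633 rad and value of joint camera_height between 0.06 and 0.0701 m) or (value of joint mirror_tilt between 0.813 and 0.943 rad and value of joint camera_height between 0.07 and 0.0801 m) or (value of joint mirror_tilt between 0.7927 and 0.9227 rad and value of joint camera_height between 0.08 and 0.0901 m) or (value of joint mirror_tilt between 0.7724 and 0.9024 rad and value of joint camera_height between 0.09 and 0.1001 m) or (value of joint mirror_tilt between 0.7522 and 0.8822 rad and value of joint camera_height between 0.1 and 0.1101 m) or (value of joint mirror_tilt between 0.7322 and 0.8622 rad and value of joint camera_height between 0.11 and 0.1201 m) or (value of joint mirror_tilt between 0.7124 and 0.8424 rad and value of joint camera_height between 0.12 and 0.1301 m) or (value of joint mirror_tilt between 0.6929 and 0.8229 rad and value of joint camera_height between 0.13 and 0.1401 m) or (value of joint mirror_tilt between 0.6737 and 0.8037 rad and value of joint camera_height between 0.14 and 0.1501 m) or (value of joint mirror_tilt between 0.6549 and 0.7849 rad and value of joint camera_height between 0.15 and 0.1601 m) or (value of joint mirror_tilt between 0.6365 and 0.7665 rad and value of joint camera_height above 0.16 m)) and velocity of joint mirror_tilt between -0.05 and 0.05 rad/s and (contact force between the fingers and mirror_tilt_c2 above 0.4 N or contact force between the fingers and mirror_tilt_c3 above 0.4 N)); the arm keeps its last pose, push and grip.
It fails at once if the mirror's glass is touched (contact force between anything else and mirror_tilt_c0 above 0.3 N).
It fails at once if the camera is shifted by more than 8 mm (distance of camera_lens from where it was at the start of the episode above 0.008 m).
It fails at once if a bystander is shifted by more than 30 mm (distance of any of slide_box, petri_1_0, tape_roll, dropper_bottle, dropper_bottle_2, tweezers, stopper_0, pen_white from where it was at the start of the episode above 0.03 m).
It also fails if it takes over 48 s, if anything falls off the work surface, if the arm or the gripper's body presses on something with over 40 N, if the wrist force passes 120 N, or if a joint passes its speed limit or range.

## Working session

There is one attempt and no reset: what is moved stays moved. The work goes in short steps, Python scripts to look and compute and a shell command to move; the robot and the scene stay as the last step left them, time stands still between calls to the robot, and variables do not carry over. Pictures are saved under pics/ and viewed, at most 10 in all, crops included, and the job is handed in when it is done.

```bash
ls; mkdir -p pics; cat > h.py <<'E'
import numpy as np,cv2
from cell import robot,vision,ticket,masks_of
def cam(n):
    d=vision.get_image(n);d['R']=cv2.Rodrigues(np.array(d['rvec'],float))[0];d['t']=np.array(d['tvec'],float).ravel();return d
def ray(d,u,v):
    r=d['R'].T@np.array([(u-d['cx'])/d['fx'],(v-d['cy'])/d['fy'],1.]);return -d['R'].T@d['t'],r/np.linalg.norm(r)
def onz(d,u,v,z):
    o,r=ray(d,u,v);return o+r*(z-o[2])/r[2]
def proj(d,p):
    q=d['R']@np.array(p,float)+d['t'];return np.array([d['fx']*q[0]/q[2]+d['cx'],d['fy']*q[1]/q[2]+d['cy']])
def tri(rs):
    A=0;b=0
    for o,r in rs:
        P=np.eye(3)-np.outer(r,r);A=A+P;b=b+P@o
    return np.linalg.solve(A,b)
def save(d,n): cv2.imwrite('pics/'+n,cv2.cvtColor(d['image'],cv2.COLOR_RGB2BGR))
E
python3 - <<'E'
from h import *
print(robot.read_state())
for c in('scene','side'):
    d=cam(c);save(d,c+'0.png');print(c,ray(d,256,192))
    for n in('breadboard','disc_turn','mirror_tilt','camera_height','disc_cross','handle_grip','index_line','camera_lens','disc_notch','mirror_middle'):
        try:
            print(n,[(round(m['conf'],2),[int(x) for x in m['bbox']],np.argwhere(m['pixels']).mean(0)[::-1].round(1)) for m in masks_of(n,c)[:2]])
        except Exception as e: print(n,e)
E
```

```text
pics
{'time_s': 0.0, 'joints': array([-78.23693936,  24.44880555,   4.23024683,  92.05125278,
        -1.95288845,  63.64345296,  -3.84416638]), 'qd': array([ 0.09502757, -0.02938867,  0.04827701, -0.00016118,  0.03166412,
        0.0096953 ,  0.11402401]), 'effort': array([-3.34845419e-03, -9.35800409e+01,  3.66373658e+00, -4.54181421e+01,
       -4.92386345e-02,  2.03161791e-02,  1.68076012e-04]), 'tcp_pos': array([234.38054302, 632.57625538, 229.79248426]), 'tool_rot': array([-1.79928820e+02,  5.54655042e-03,  1.59671205e+02]), 'contact_force': array([ 0.53935917, -0.17487893,  0.57162404]), 'wrist_torque': array([-0.04419053,  0.02093733, -0.03307335]), 'grip_force': 0.0, 'grip_width': 93.8732716409744}
scene (array([  58.25051693, -867.61047653,  674.69034352]), array([ 0.41969525,  0.76949902, -0.48138048]))
breadboard [(0.91, [193, 95, 318, 263], array([254. , 211.5]))]
disc_turn [(0.65, [238, 204, 261, 221], array([249.1, 214.3]))]
mirror_tilt [(0.94, [273, 172, 316, 221], array([291.9, 189.4])), (0.2, [301, 216, 305, 226], array([305.1, 219.8]))]
camera_height [(0.92, [195, 
[... 971 characters left out ...]
]
disc_turn [(0.77, [243, 192, 263, 216], array([251.8, 201.6])), (0.38, [272, 181, 312, 239], array([289.6, 201.4]))]
mirror_tilt [(0.96, [270, 182, 314, 234], array([290.3, 203. ]))]
camera_height [(0.53, [207, 140, 231, 160], array([220.7, 149.3]))]
disc_cross [(0.69, [243, 196, 264, 213], array([251.3, 202. ]))]
handle_grip [(0.94, [268, 179, 311, 238], array([290.6, 203.8])), (0.33, [207, 136, 235, 162], array([220.9, 149.1]))]
index_line [(0.53, [240, 194, 264, 212], array([251.6, 201.8]))]
camera_lens [(0.74, [207, 136, 234, 160], array([220.6, 148.8]))]
disc_notch [(0.55, [243, 193, 264, 211], array([251.2, 201.2]))]
mirror_middle [(0.76, [271, 176, 313, 241], array([290.6, 203.1]))]
```

```bash
python3 - <<'E'
from h import *
S=cam('scene');D=cam('side')
a=S['image'][85:275,150:330];b=D['image'][70:275,180:330]
a=cv2.resize(a,None,fx=2.2,fy=2.2,interpolation=2);b=cv2.resize(b,None,fx=2.2,fy=2.2,interpolation=2)
o=np.zeros((460,740,3),np.uint8);o[:a.shape[0],:a.shape[1]]=a;o[:b.shape[0],400:400+b.shape[1]]=b
save({'image':o},'a.png')
c=lambda n,k:np.argwhere(masks_of(n,k)[0]['pixels']).mean(0)[::-1]
print('disc',tri([ray(S,*c('disc_turn','scene')),ray(D,*c('disc_turn','side'))]))
print('cam',tri([ray(S,*c('camera_height','scene')),ray(D,*c('camera_height','side'))]))
print('mir',tri([ray(S,*c('mirror_tilt','scene')),ray(D,*c('mirror_tilt','side'))]))
E
```

```text
disc [530.80984505  30.1243792   49.84365331]
cam [497.49423059 189.95460839 127.75176742]
mir [ 557.32243469 -132.80440213  194.82880494]
```

View pics/a.png

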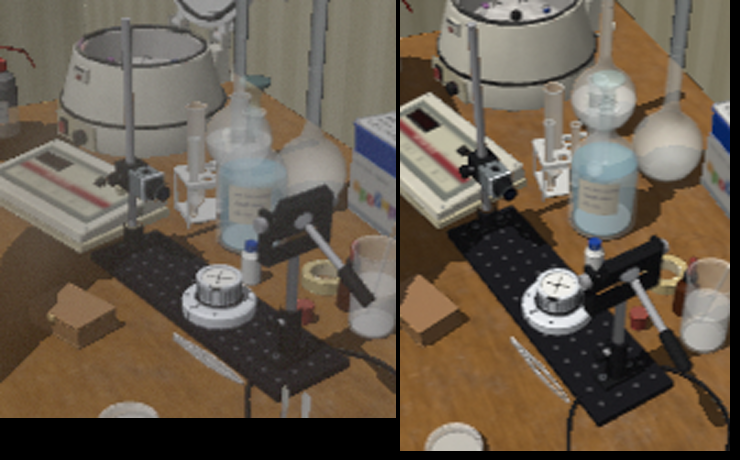

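The pictures show the plate running from the camera post (upper left) to the mirror (right). The disc is in the middle at about (249,214) scene / (252,202) side, and the handle hangs to the right. I'll raise the tool and go over the disc for wrist views.

```bash
U='[{"z":-1,"wz":1},{"z":-1,"wz":1},{"z":-1,"wz":1},{"z":-1,"wz":1},{"z":-1,"wz":1}]'
python3 -m crank '[{"z":-1,"wz":1},{"z":-1,"wz":1},{"z":-1,"wz":1},{"z":-1,"wz":1},{"z":-1,"wz":1}]'
python3 -m crank '[{"z":-1,"wz":1},{"z":-1,"wz":1},{"z":-1,"wz":1},{"z":-1,"wz":1},{"z":-1,"wz":1}]'
python3 -m crank '[{"x":-1,"y":-0.07},{"x":-1,"y":-0.07},{"x":-1,"y":-0.07},{"x":-1,"y":-0.07},{"x":-1,"y":-0.07}]'
```

```text
invalid input
invalid input
invalid input
```

```bash
python3 -m crank '[{"x":0,"y":0,"z":-1,"wx":0,"wy":0,"wz":1},{"x":0,"y":0,"z":-1,"wx":0,"wy":0,"wz":1},{"x":0,"y":0,"z":-1,"wx":0,"wy":0,"wz":1},{"x":0,"y":0,"z":-1,"wx":0,"wy":0,"wz":1},{"x":0,"y":0,"z":-1,"wx":0,"wy":0,"wz":1}]'
```

```text
time_s: 1.92
tcp_pos: [234.4, 632.8, 356.8]
tool_rot: [-180.0, -0.0, 139.5]
contact_force: [1.0, 0.2, 0.7]
grip_width: 94.2
grip_force: 0.0
```

```bash
python3 -m crank '[{"x":0,"y":0,"z":-1,"wx":0,"wy":0,"wz":1},{"x":0,"y":0,"z":-1,"wx":0,"wy":0,"wz":1},{"x":0,"y":0,"z":-1,"wx":0,"wy":0,"wz":1},{"x":0,"y":0,"z":-1,"wx":0,"wy":0,"wz":1},{"x":0,"y":0,"z":0,"wx":0,"wy":0,"wz":1}]'
python3 -m crank '[{"x":-1,"y":-0.07,"z":0,"wx":0,"wy":0,"wz":0},{"x":-1,"y":-0.07,"z":0,"wx":0,"wy":0,"wz":0},{"x":-1,"y":-0.07,"z":0,"wx":0,"wy":0,"wz":0},{"x":-1,"y":-0.07,"z":0,"wx":0,"wy":0,"wz":0},{"x":-1,"y":-0.07,"z":0,"wx":0,"wy":0,"wz":0}]'
python3 -m crank '[{"x":-1,"y":-0.07,"z":0,"wx":0,"wy":0,"wz":0},{"x":-1,"y":-0.07,"z":0,"wx":0,"wy":0,"wz":0},{"x":-1,"y":-0.07,"z":0,"wx":0,"wy":0,"wz":0},{"x":-1,"y":-0.07,"z":0,"wx":0,"wy":0,"wz":0},{"x":-1,"y":-0.07,"z":0,"wx":0,"wy":0,"wz":0}]'
python3 -m crank '[{"x":-1,"y":-0.07,"z":0,"wx":0,"wy":0,"wz":0},{"x":-1,"y":-0.07,"z":0,"wx":0,"wy":0,"wz":0},{"x":-1,"y":-0.07,"z":0,"wx":0,"wy":0,"wz":0},{"x":-1,"y":-0.07,"z":0,"wx":0,"wy":0,"wz":0},{"x":-1,"y":-0.07,"z":0,"wx":0,"wy":0,"wz":0}]'
python3 -m crank '[{"x":-1,"y":-0.07,"z":0,"wx":0,"wy":0,"wz":0},{"x":-1,"y":-0.07,"z":0,"wx":0,"wy":0,"wz":0},{"x":-1,"y":-0.07,"z":0,"wx":0,"wy":0,"wz":0},{"x":-1,"y":-0.07,"z":0,"wx":0,"wy":0,"wz":0},{"x":-1,"y":-0.07,"z":0,"wx":0,"wy":0,"wz":0}]'
python3 - <<'E'
from h import *
d=cam('wrist');save(d,'w1.png');s=robot.read_state();print(s['tcp_pos'],s['tool_rot'],ray(d,256,192),proj(d,[531,30,56]))
for n in('disc_turn','camera_height','mirror_tilt'):
    print(n,[(round(m['conf'],2),m['bbox']) for m in masks_of(n,'wrist')[:2]])
E
```

```text
time_s: 2.33
tcp_pos: [234.9, 633.7, 460.8]
tool_rot: [179.8, -0.3, 119.5]
contact_force: [1.3, 1.1, 0.7]
grip_width: 93.8
grip_force: 0.0
time_s: 2.75
tcp_pos: [289.2, 518.8, 455.5]
tool_rot: [180.0, -0.0, 119.7]
contact_force: [0.6, 0.5, 0.0]
grip_width: 94.3
grip_force: 0.0
time_s: 3.17
tcp_pos: [343.4, 405.8, 455.6]
tool_rot: [180.0, -0.0, 119.7]
contact_force: [-0.5, 0.9, -0.8]
grip_width: 94.4
grip_force: 0.0
time_s: 3.58
tcp_pos: [397.7, 292.8, 455.6]
tool_rot: [180.0, -0.0, 119.7]
contact_force: [-0.1, 0.5, -0.8]
grip_width: 93.9
grip_force: 0.0
time_s: 4.0
tcp_pos: [451.9, 179.8, 455.7]
tool_rot: [180.0, -0.0, 119.7]
contact_force: [0.7, -0.1, 0.2]
grip_width: 93.9
grip_force: 0.0
[453.86032709 175.18869884 455.96023202] [1.79943382e+02 1.53197867e-02 1.19383628e+02] (array([410.49704677, 253.59089828, 609.41796031]), array([ 0.14729826, -0.23865968, -0.95986706])) [249.24255223 242.49121893]
disc_turn [(0.77, [237.1, 221.9, 265.0, 255.5])]
camera_height [(0.77, [268.2, 130.8, 313.7, 196.6])]
mirror_tilt [(0.62, [192.7, 368.2, 240.3, 383.9])]
```

View pics/w1.png

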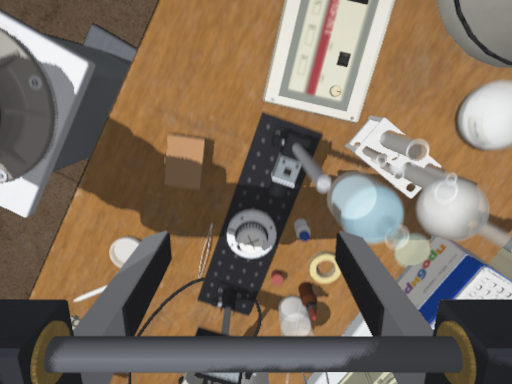

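The wrist view shows the plate with the disc at (250,235), camera at (286,168), vial at (303,229), stopper at (278,277) and the mirror at the bottom (225,315). I'll move closer for a second view.

```bash
python3 -m crank '[{"x":-1,"y":0,"z":1,"wx":0,"wy":0,"wz":0},{"x":-1,"y":0,"z":1,"wx":0,"wy":0,"wz":0},{"x":-1,"y":0,"z":1,"wx":0,"wy":0,"wz":0},{"x":-1,"y":0,"z":1,"wx":0,"wy":0,"wz":0},{"x":0,"y":0,"z":0.5,"wx":0,"wy":0,"wz":0}]'
python3 - <<'E'
from h import *
d=cam('wrist');s=robot.read_state();print(s['tcp_pos'],s['tool_rot'])
for n in('disc_turn','camera_height','mirror_tilt','breadboard'):
    print(n,[(round(m['conf'],2),m['bbox']) for m in masks_of(n,'wrist')[:2]])
u,v=proj(d,[531,30,56]).astype(int);print(u,v)
r=70;c=d['image'][max(v-r,0):v+r,u-r:u+r]
a=cv2.resize(c,(560,560),interpolation=2);save({'image':a},'w2.png');np.save('w2.npy',d,allow_pickle=True)
E
```

```text
time_s: 4.62
tcp_pos: [501.5, 91.1, 340.6]
tool_rot: [-179.9, 0.1, 119.5]
contact_force: [-0.0, -0.7, 0.6]
grip_width: 93.8
grip_force: 0.0
[500.18411352  93.06045373 339.23576989] [-1.79753185e+02  1.98220802e-02  1.19567368e+02]
disc_turn [(0.93, [233.8, 182.1, 271.8, 227.6])]
camera_height [(0.6, [275.9, 39.6, 329.7, 132.7]), (0.5, [308.0, 177.3, 327.8, 205.7])]
mirror_tilt [(0.74, [170.6, 324.0, 239.7, 383.5])]
breadboard [(0.55, [168.2, 7.0, 406.7, 383.5])]
249 209
```

View pics/w2.png

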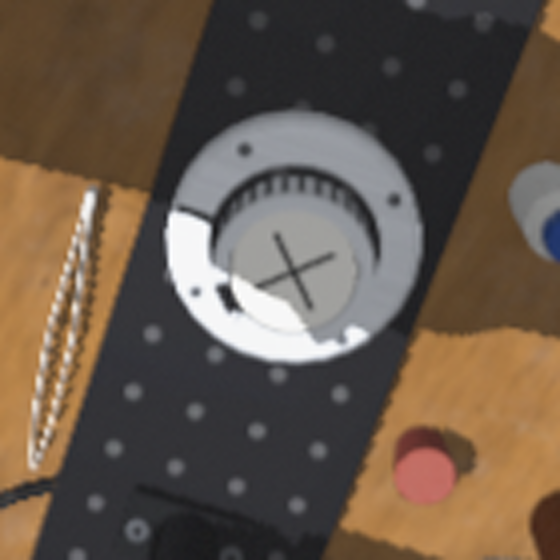

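The crop shows the cross centre at (252.5,206), the notch at (236.5,213) and the index line at (227.5,191.5), in full-picture pixels.

```bash
python3 - <<'E'
from h import *
d=np.load('w2.npy',allow_pickle=True).item()
P=lambda x,y,z:onz(d,179+x/4,139+y/4,z)
A=lambda a,b:np.degrees(np.arctan2(*(b-a)[[1,0]]))
c=P(294,268,56);n=P(230,297,56)
print('cross',c,'notch',n,A(c,n),'line1',A(P(335,254,56),P(255,287,56)),'line2',A(P(275,235,56),P(313,305,56)))
i1=P(178,206,29);i2=P(210,213,29);print('index',i1,A(i2,i1),A(c,(i1+i2)/2),'flange',P(294,237,28))
print('edges',A(P(50,490,12),P(215,0,12)),A(P(330,540,12),P(550,0,12)))
S=cam('scene');s=cam('side')
m=lambda k:np.argwhere(masks_of('disc_turn',k)[0]['pixels']).mean(0)[::-1]
print(tri([ray(S,*m('scene')),ray(s,*m('side')),ray(d,252.5,206)]))
# camera: masks in scene & side again, with wrist
m=lambda k:np.argwhere(masks_of('camera_height',k)[0]['pixels']).mean(0)[::-1]
print('cam',tri([ray(S,*m('scene')),ray(s,*m('side'))]))
print('cam box pix',[x['bbox'] for x in masks_of('camera_height','scene')[:1]+masks_of('camera_height','side')[:1]])
o=np.zeros((560,800,3),np.uint8)
o[:,:400]=cv2.resize(S['image'][140:210,185:235],(400,560),interpolation=2);o[:,400:]=cv2.resize(s['image'][125:195,195:245],(400,560),interpolation=2);save({'image':o},'c.png')
np.save('ss.npy',[S,s],allow_pickle=True)
E
```

```text
cross [532.3888771   35.77975613  56.        ] notch [518.62577536  16.08026438  56.        ] -124.94017628217937 line1 -126.95709491253879 line2 -33.305110719972845
index [489.90943131  27.72414573  29.        ] -163.3823254702061 -170.16352474167388 flange [531.26233981  37.62188312  28.        ]
edges 99.93557380281902 99.92009814316475
[532.34776525  33.34772473  47.32543431]
cam [498.9672299  189.26542131 126.97418096]
cam box pix [[197.2, 155.3, 230.5, 177.6], [208.5, 139.2, 232.0, 161.4]]
```

View pics/c.png

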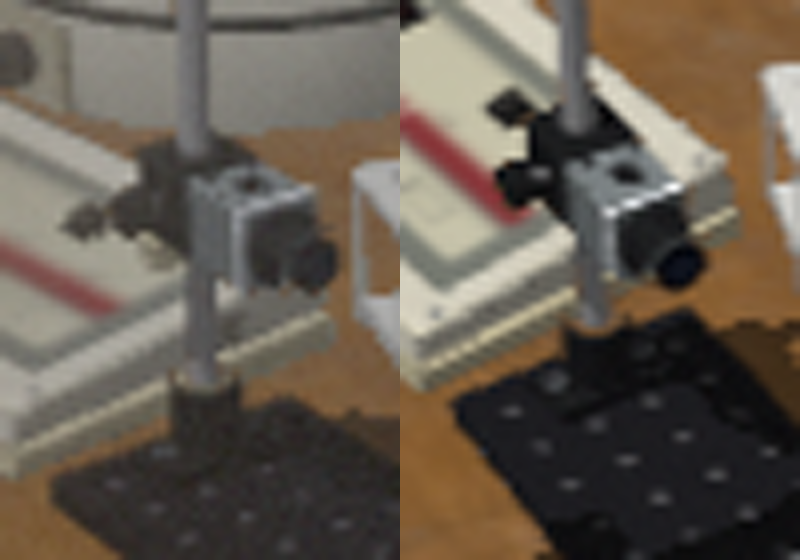

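The crops show the lens front at scene (225,172.9) and side (230.2,158.2).

```bash
python3 - <<'E'
from h import *
S,s=np.load('ss.npy',allow_pickle=True)
L=tri([ray(S,225,172.9),ray(s,230.2,158.2)]);print('lens',L)
from scipy.optimize import minimize_scalar
ps=np.radians(9.93);R=np.array([[np.cos(ps),-np.sin(ps)],[np.sin(ps),np.cos(ps)]])
B=lambda x,y,z:np.r_[np.array([532,36])+R@[x,y],z]
for d,p in((S,(225,172.9)),(s,(230.2,158.2))):
    r=minimize_scalar(lambda z:np.sum((proj(d,B(0,116,z))-p)**2),bounds=(100,300),method='bounded');print(r.x,r.fun)
for z in(r.x,):
    a=np.arctan2(z-200,246);b=np.arctan2(56-200,130);print('tilt',.45-(a+b)/2)
print('mirror',B(0,-130,200),proj(S,B(0,-130,200)),proj(s,B(0,-130,200)))
for t in(0,.2,.4,.6,.8,.95):
    e=.45-t;print(t,B(0,-130-105*np.cos(e),200-105*np.sin(e)).round(1))
h0=B(0,-130-105*np.cos(.45),200-105*np.sin(.45));print(proj(S,h0),proj(s,h0))
E
```

```text
lens [509.74819083 139.88096765 128.28691861]
123.4049407985335 0.3238918157628008
119.25959117460354 0.29641475145283397
tilt 1.0267919481764256
mirror [554.41783423 -92.052492   200.        ] [283.84250422 181.32272999] [280.33791327 188.80807508]
0 [ 570.7 -185.2  154.3]
0.2 [ 572.  -192.3  174. ]
0.4 [ 572.5 -195.4  194.8]
0.6 [ 572.3 -194.3  215.7]
0.8 [ 571.4 -189.2  236. ]
0.95 [ 570.3 -182.8  250.3]
[310.84137329 215.3071094 ] [303.48769311 228.49423671]
```

```bash
python3 -m crank '[{"x":-0.85,"y":0,"z":1,"wx":0,"wy":0,"wz":0},{"x":-0.85,"y":0,"z":1,"wx":0,"wy":0,"wz":0},{"x":-0.85,"y":0,"z":1,"wx":0,"wy":0,"wz":0},{"x":0,"y":0,"z":0,"wx":0,"wy":0,"wz":0},{"x":0,"y":0,"z":0,"wx":0,"wy":0,"wz":0}]' 0.5 20
cat > st.py <<'E'
from h import *
P=[];
for i in range(6): 
    s=robot.read_state();P.append(np.r_[s['tcp_pos'],s['tool_rot']])
print(np.round(P,1)[:3],s['grip_width'],s['grip_force'])
d=cam('wrist');print('disc',[(m['conf'],m['bbox'],onz(d,*np.argwhere(m['pixels']).mean(0)[::-1],50).round(1)) for m in masks_of('disc_turn','wrist')[:1]])
np.save('last.npy',d,allow_pickle=True)
E
python3 st.py
```

```text
time_s: 5.68
tcp_pos: [532.3, 37.9, 267.1]
tool_rot: [-179.9, 0.0, 119.5]
contact_force: [-0.1, -0.1, 0.2]
grip_width: 71.2
grip_force: 0.0
[[ 532.3   37.9  267.1 -179.9    0.   119.5]
 [ 532.3   37.9  267.1 -179.9    0.   119.5]
 [ 532.3   37.9  267.1 -179.9    0.   119.5]] 71.24713200800505 0.0
disc [(0.58, [226.6, 149.5, 277.0, 200.5], array([531.5,  34.7,  50. ]))]
```

```bash
python3 -m crank '[{"x":-0.07,"y":0,"z":1,"wx":0,"wy":0,"wz":0},{"x":0,"y":0,"z":1,"wx":0,"wy":0,"wz":0},{"x":0,"y":0,"z":1,"wx":0,"wy":0,"wz":0},{"x":0,"y":0,"z":1,"wx":0,"wy":0,"wz":0},{"x":0,"y":0,"z":1,"wx":0,"wy":0,"wz":0}]'
python3 -m crank '[{"x":0,"y":0,"z":1,"wx":0,"wy":0,"wz":0},{"x":0,"y":0,"z":0.7,"wx":0,"wy":0,"wz":0},{"x":0,"y":0,"z":0,"wx":0,"wy":0,"wz":0},{"x":0,"y":0,"z":0,"wx":0,"wy":0,"wz":0},{"x":0,"y":0,"z":0,"wx":0,"wy":0,"wz":0}]'
python3 - <<'E'
from h import *
d=cam('wrist');c=d['image'][60:300,130:390]
save({'image':cv2.resize(c,(650,600),interpolation=2)},'w3.png');print(proj(d,[532,35.5,56]))
E
```

```text
time_s: 6.2
tcp_pos: [534.0, 38.9, 143.1]
tool_rot: [179.9, -0.0, 119.8]
contact_force: [0.8, -0.4, -0.3]
grip_width: 70.3
grip_force: 0.0
time_s: 6.62
tcp_pos: [534.4, 38.0, 102.1]
tool_rot: [179.9, 0.0, 119.7]
contact_force: [0.2, -0.5, -0.5]
grip_width: 70.8
grip_force: 0.0
[246.38881391 233.53973753]
```

View pics/w3.png

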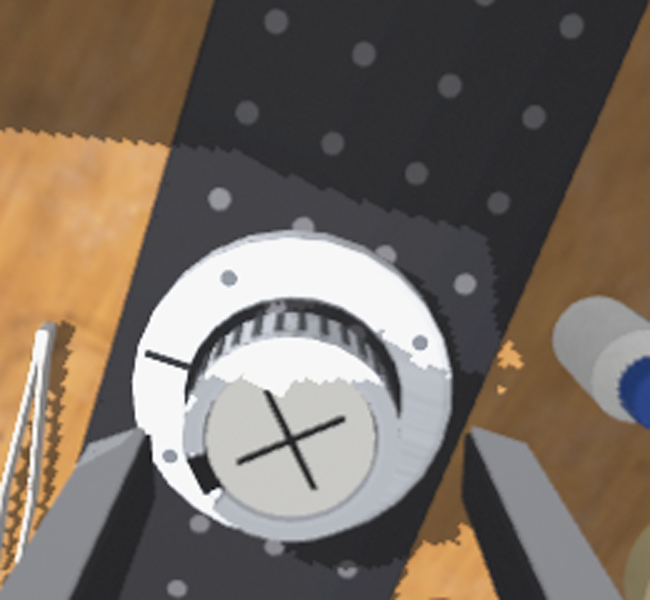

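The disc's cross is at (246.8,236), a bit left of mid-way between the fingers. I'll correct by about 3 mm, descend and grip.

```bash
python3 -m crank '[{"x":-0.1,"y":-0.13,"z":0,"wx":0,"wy":0,"wz":0},{"x":0,"y":0,"z":0.7,"wx":0,"wy":0,"wz":0},{"x":0,"y":0,"z":0.7,"wx":0,"wy":0,"wz":0},{"x":0,"y":0,"z":0.3,"wx":0,"wy":0,"wz":0},{"x":0,"y":0,"z":0,"wx":0,"wy":0,"wz":0}]'
python3 -m crank '[{"x":0,"y":0,"z":0,"wx":0,"wy":0,"wz":0},{"x":0,"y":0,"z":0,"wx":0,"wy":0,"wz":0},{"x":0,"y":0,"z":0,"wx":0,"wy":0,"wz":0},{"x":0,"y":0,"z":0,"wx":0,"wy":0,"wz":0},{"x":0,"y":0,"z":0,"wx":0,"wy":0,"wz":0}]' -1 20
```

```text
time_s: 7.08
tcp_pos: [531.3, 33.4, 57.4]
tool_rot: [-179.9, -0.0, 119.7]
contact_force: [-0.7, -1.0, -1.2]
grip_width: 70.3
grip_force: 0.0
time_s: 7.5
tcp_pos: [532.2, 33.4, 58.8]
tool_rot: [180.0, 0.0, 119.7]
contact_force: [-2.3, -1.3, 7.1]
grip_width: 54.7
grip_force: 20.0
```

```bash
python3 -m crank '[{"x":0,"y":0,"z":0,"wx":0,"wy":0,"wz":0.8},{"x":0,"y":0,"z":0,"wx":0,"wy":0,"wz":0.8},{"x":0,"y":0,"z":0,"wx":0,"wy":0,"wz":0.8},{"x":0,"y":0,"z":0,"wx":0,"wy":0,"wz":0.8},{"x":0,"y":0,"z":0,"wx":0,"wy":0,"wz":0.8}]'
python3 -m crank '[{"x":0,"y":0,"z":0,"wx":0,"wy":0,"wz":0.8},{"x":0,"y":0,"z":0,"wx":0,"wy":0,"wz":0.8},{"x":0,"y":0,"z":0,"wx":0,"wy":0,"wz":0.8},{"x":0,"y":0,"z":0,"wx":0,"wy":0,"wz":0.8},{"x":0,"y":0,"z":0,"wx":0,"wy":0,"wz":0.8}]'
python3 -m crank '[{"x":0,"y":0,"z":0,"wx":0,"wy":0,"wz":0.8},{"x":0,"y":0,"z":0,"wx":0,"wy":0,"wz":0.8},{"x":0,"y":0,"z":0,"wx":0,"wy":0,"wz":0.8},{"x":0,"y":0,"z":0,"wx":0,"wy":0,"wz":0.8},{"x":0,"y":0,"z":0,"wx":0,"wy":0,"wz":0}]'
python3 - <<'E'
from h import *
d=cam('wrist');c=d['image'][60:300,130:390]
save({'image':cv2.resize(c,(650,600),interpolation=2)},'w4.png');np.save('last.npy',d,allow_pickle=True)
E
```

```text
time_s: 7.92
tcp_pos: [532.1, 33.4, 58.9]
tool_rot: [180.0, -0.0, 103.5]
contact_force: [-2.5, -1.5, 6.4]
grip_width: 54.5
grip_force: 20.0
time_s: 8.33
tcp_pos: [532.1, 33.4, 58.8]
tool_rot: [180.0, -0.0, 87.5]
contact_force: [-2.7, -1.9, 7.0]
grip_width: 55.0
grip_force: 20.0
time_s: 8.75
tcp_pos: [532.1, 33.4, 58.8]
tool_rot: [180.0, -0.0, 74.6]
contact_force: [-3.7, -1.7, 10.5]
grip_width: 54.6
grip_force: 20.0
```

View pics/w4.png

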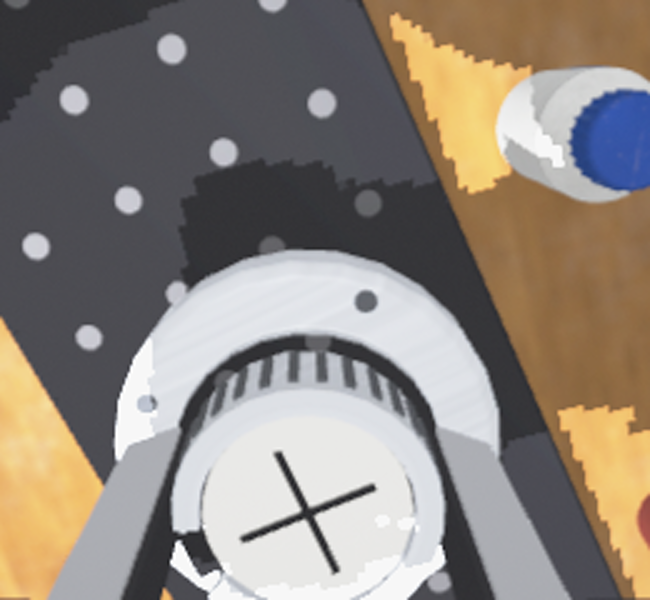

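The notch is at (195,545) crop, in line with cross line (242,540)–(375,487). Computing its world angle.

```bash
python3 - <<'E'
from h import *
d=np.load('last.npy',allow_pickle=True).item()
P=lambda x,y,z:onz(d,130+x/2.5,60+y/2.5,z)
A=lambda a,b:np.degrees(np.arctan2(*(b-a)[[1,0]]))
print(A(P(375,487,56),P(242,540,56)),A(P(278,453,56),P(336,573,56))-90,A(P(362,0,12),P(620,600,12)),P(308,513,56))
E
```

```text
-171.4668597859037 -171.90131590217663 -79.79067242150101 [532.81701767  33.8738398   56.        ]
```

The notch is about 1.7° past the index line, well inside tolerance. Releasing, rising and turning to the plate's direction.

```bash
python3 -m crank '[{"x":0,"y":0,"z":0,"wx":0,"wy":0,"wz":0},{"x":0,"y":0,"z":0,"wx":0,"wy":0,"wz":0},{"x":0,"y":0,"z":0,"wx":0,"wy":0,"wz":0},{"x":0,"y":0,"z":-0.5,"wx":0,"wy":0,"wz":0},{"x":0,"y":0,"z":-1,"wx":0,"wy":0,"wz":0}]' 0.5 20
python3 -m crank '[{"x":0,"y":0,"z":-1,"wx":0,"wy":0,"wz":-0.8},{"x":0,"y":0,"z":-1,"wx":0,"wy":0,"wz":-0.8},{"x":0,"y":0,"z":-1,"wx":0,"wy":0,"wz":-0.8},{"x":0,"y":0,"z":-1,"wx":0,"wy":0,"wz":-0.8},{"x":0,"y":0,"z":-1,"wx":0,"wy":0,"wz":-0.8}]'
python3 -m crank '[{"x":0,"y":0,"z":-1,"wx":0,"wy":0,"wz":-0.8},{"x":0,"y":0,"z":-1,"wx":0,"wy":0,"wz":-0.8},{"x":0,"y":0,"z":-1,"wx":0,"wy":0,"wz":-0.75},{"x":0,"y":0,"z":0,"wx":0,"wy":0,"wz":0},{"x":0,"y":0,"z":0,"wx":0,"wy":0,"wz":0}]'
python3 - <<'E'
from h import *
d=cam('wrist');v,u=np.indices((384,512))
np.save('last.npy',d,allow_pickle=True)
i,j=proj(d,[532.5,34,56]).astype(int);print(i,j)
c=d['image'][j-45:j+45,i-50:i+50]
o=np.zeros((540,800,3),np.uint8);o[:360,:400]=cv2.resize(c,(400,360),interpolation=2)
S=cam('scene');o[:480,400:]=cv2.resize(S['image'][155:239,260:330],(400,480),interpolation=2);np.save('S.npy',S,allow_pickle=True)
save({'image':o},'w5.png');s=cam('side');np.save('s.npy',s,allow_pickle=True)
E
```

```text
time_s: 9.22
tcp_pos: [530.6, 33.2, 94.9]
tool_rot: [-179.8, 0.1, 74.9]
contact_force: [-0.6, -0.2, -0.4]
grip_width: 70.6
grip_force: 0.0
time_s: 9.63
tcp_pos: [531.7, 33.0, 222.5]
tool_rot: [180.0, 0.0, 91.0]
contact_force: [-0.2, 0.6, -0.2]
grip_width: 70.6
grip_force: 0.0
time_s: 10.05
tcp_pos: [532.3, 33.3, 297.1]
tool_rot: [179.9, -0.1, 100.2]
contact_force: [0.4, 0.7, -0.6]
grip_width: 70.4
grip_force: 0.0
252 166
```

View pics/w5.png

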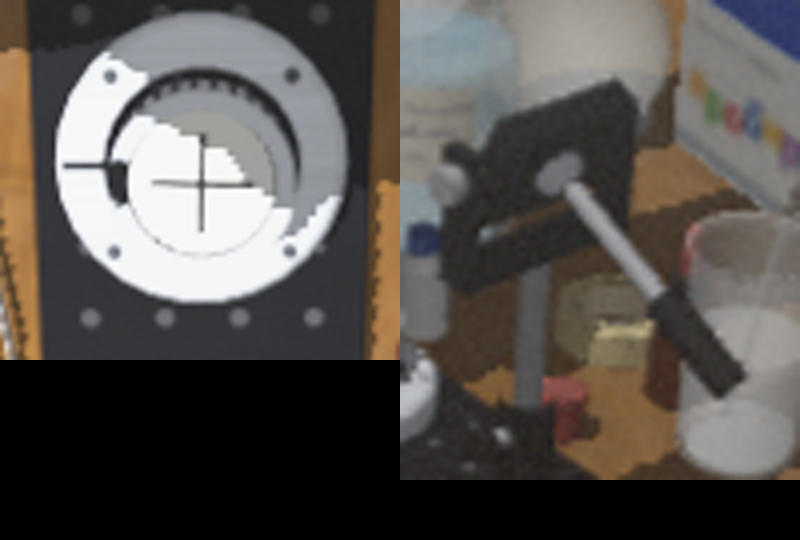

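The notch now lines up with the index line at (95,168). The handle grip's middle is at scene (312.5,215). Triangulating it.

```bash
python3 - <<'E'
from h import *
S=np.load('S.npy',allow_pickle=True).item();s=np.load('s.npy',allow_pickle=True).item()
print('grip',tri([ray(S,312.5,214.9),ray(s,305.9,228.2)]))
print('beaker base(z0)',onz(S,260+335/5.714,155+440/5.714,0),'rim pts at z90',onz(S,260+290/5.714,155+235/5.714,90))
ps=np.radians(10);R=np.array([[np.cos(ps),-np.sin(ps)],[np.sin(ps),np.cos(ps)]])
def B(x,y,z):return np.r_[np.array([532.5,34])+R@[x,y],z]
h=B(0,-130-105*np.cos(.45),200-105*np.sin(.45));print(h,proj(S,h),proj(s,h))
g=lambda t:B(0,-130-105*np.cos(.45-t),200-105*np.sin(.45-t))
yaw=np.radians(100.2);T=np.array([[np.cos(yaw),np.sin(yaw)],[np.sin(yaw),-np.cos(yaw)]])
print('to h in tool',T@(h[:2]-[532.3,33.3]))
E
```

```text
grip [ 575.62609867 -185.84927309  154.24191482]
beaker base(z0) [692.84500936 -64.07235222   0.        ] rim pts at z90 [689.55606258 -18.91845258  90.        ]
[ 571.49216793 -187.13557309  154.32861892] [311.62553425 215.63990015] [304.20138197 229.02282475]
to h in tool [-223.89205775   -0.46301667]
```

```bash
python3 -m crank '[{"x":-1,"y":0,"z":0,"wx":0,"wy":0,"wz":0},{"x":-1,"y":0,"z":0,"wx":0,"wy":0,"wz":0},{"x":-1,"y":0,"z":0,"wx":0,"wy":0,"wz":0},{"x":-1,"y":0,"z":0,"wx":0,"wy":0,"wz":0},{"x":-1,"y":0.06,"z":0,"wx":0,"wy":0,"wz":0}]'
python3 -m crank '[{"x":-1,"y":0,"z":0,"wx":0,"wy":0,"wz":0},{"x":-1,"y":0,"z":0,"wx":0,"wy":0,"wz":0},{"x":-1,"y":0,"z":0,"wx":0,"wy":0,"wz":0},{"x":-0.95,"y":0,"z":0.8,"wx":0,"wy":0,"wz":0},{"x":0,"y":0,"z":0.8,"wx":0,"wy":0,"wz":0}]'
python3 - <<'E'
from h import *
print(robot.read_state()['tcp_pos'])
d=cam('wrist');np.save('last.npy',d,allow_pickle=True);save({'image':cv2.resize(d['image'],(800,600))},'w6.png');print(proj(d,[572.5,-187,154]))
E
```

```text
time_s: 10.62
tcp_pos: [555.1, -90.4, 294.6]
tool_rot: [-179.9, 0.0, 100.2]
contact_force: [0.3, 1.0, -0.2]
grip_width: 70.5
grip_force: 0.0
time_s: 11.03
tcp_pos: [572.9, -191.4, 254.9]
tool_rot: [-180.0, 0.1, 100.0]
contact_force: [-0.2, -0.0, -1.2]
grip_width: 70.5
grip_force: 0.0
[ 572.86600095 -191.44002691  254.86239259]
[252.65016027 199.12561413]
```

View pics/w6.png

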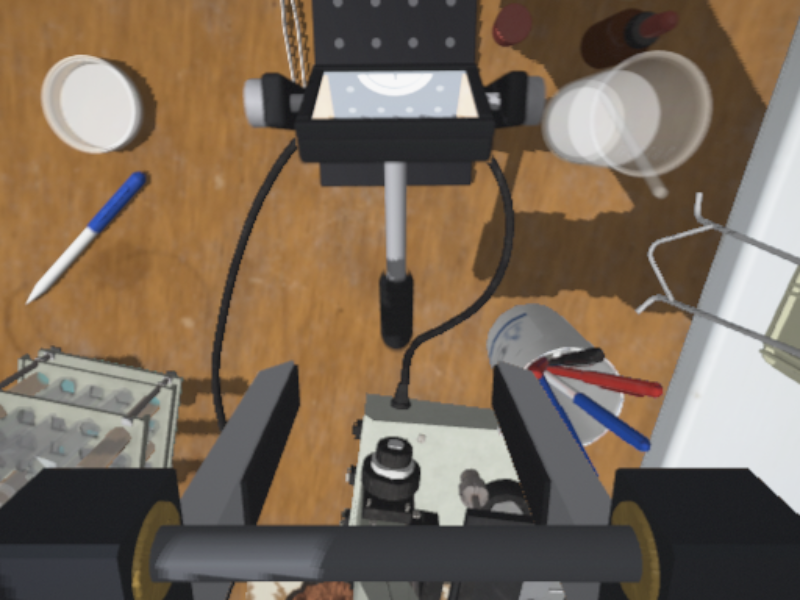

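The grip is at (397,310) in the scaled picture, centred between the fingers and where predicted, and the path down is clear. Descending and pinching.

```bash
python3 -m crank '[{"x":0.06,"y":0,"z":0,"wx":0,"wy":0,"wz":0},{"x":0,"y":0,"z":1,"wx":0,"wy":0,"wz":0},{"x":0,"y":0,"z":1,"wx":0,"wy":0,"wz":0},{"x":0,"y":0,"z":1,"wx":0,"wy":0,"wz":0},{"x":0,"y":0,"z":0.8,"wx":0,"wy":0,"wz":0}]' 0 15
python3 -m crank '[{"x":0,"y":0,"z":0,"wx":0,"wy":0,"wz":0},{"x":0,"y":0,"z":0,"wx":0,"wy":0,"wz":0},{"x":0,"y":0,"z":0,"wx":0,"wy":0,"wz":0},{"x":0,"y":0,"z":0,"wx":0,"wy":0,"wz":0},{"x":0,"y":0,"z":0,"wx":0,"wy":0,"wz":0}]' -1 15
```

```text
time_s: 11.5
tcp_pos: [573.1, -183.4, 159.7]
tool_rot: [-180.0, -0.0, 100.3]
contact_force: [0.5, 0.3, 0.2]
grip_width: 47.2
grip_force: 0.0
time_s: 11.92
tcp_pos: [573.3, -184.9, 161.8]
tool_rot: [179.9, 0.0, 100.3]
contact_force: [-19.8, -2.6, 11.5]
grip_width: 17.3
grip_force: 10.3
```

```bash
python3 -m crank '[{"x":0,"y":0,"z":0,"wx":0,"wy":0,"wz":0},{"x":0,"y":0,"z":0,"wx":0,"wy":0,"wz":0},{"x":0,"y":0,"z":0,"wx":0,"wy":0,"wz":0},{"x":0,"y":0,"z":0,"wx":0,"wy":0,"wz":0},{"x":0,"y":0,"z":0,"wx":0,"wy":0,"wz":0}]' -1 15
python3 - <<'E'
import numpy as np
# arc increments in tool x (board y, +) and up
g=lambda t:np.array([-105*np.cos(.45-t),200-105*np.sin(.45-t)])
T=np.linspace(0,1.0,16)
for a,b in zip(T[:-1],T[1:]):print(((g(b)-g(a))/25).round(2)*[1,-1])
print(g(1.0)-g(0))
E
```

```text
time_s: 12.33
tcp_pos: [572.4, -185.2, 161.6]
tool_rot: [-180.0, -0.0, 100.2]
contact_force: [-8.2, -0.0, 11.1]
grip_width: 15.2
grip_force: 15.0
[-0.11 -0.26]
[-0.1  -0.26]
[-0.08 -0.27]
[-0.06 -0.27]
[-0.04 -0.28]
[-0.02 -0.28]
[-0.   -0.28]
[ 0.01 -0.28]
[ 0.03 -0.28]
[ 0.05 -0.28]
[ 0.07 -0.27]
[ 0.09 -0.27]
[ 0.1  -0.26]
[ 0.12 -0.25]
[ 0.14 -0.24]
[  5.03187093 100.55354012]
```

```bash
python3 -m crank '[{"x":-0.11,"y":-0.03,"z":-0.26,"wx":0,"wy":0,"wz":0},{"x":-0.1,"y":0,"z":-0.26,"wx":0,"wy":0,"wz":0},{"x":-0.08,"y":0,"z":-0.27,"wx":0,"wy":0,"wz":0},{"x":-0.06,"y":0,"z":-0.27,"wx":0,"wy":0,"wz":0},{"x":-0.04,"y":0,"z":-0.28,"wx":0,"wy":0,"wz":0}]'
python3 -m crank '[{"x":-0.02,"y":0,"z":-0.28,"wx":0,"wy":0,"wz":0},{"x":0,"y":0,"z":-0.28,"wx":0,"wy":0,"wz":0},{"x":0.01,"y":0,"z":-0.28,"wx":0,"wy":0,"wz":0},{"x":0.03,"y":0,"z":-0.28,"wx":0,"wy":0,"wz":0},{"x":0.05,"y":0,"z":-0.28,"wx":0,"wy":0,"wz":0}]'
```

```text
time_s: 12.75
tcp_pos: [574.1, -194.9, 194.9]
tool_rot: [180.0, 0.0, 100.3]
contact_force: [-0.9, 1.2, -2.7]
grip_width: 15.6
grip_force: 15.0
time_s: 13.17
tcp_pos: [573.7, -192.8, 229.7]
tool_rot: [180.0, 0.0, 100.3]
contact_force: [0.6, 0.6, -1.6]
grip_width: 15.4
grip_force: 15.0
```

```bash
python3 -m crank '[{"x":0.07,"y":0,"z":-0.27,"wx":0,"wy":0,"wz":0},{"x":0.09,"y":0,"z":-0.27,"wx":0,"wy":0,"wz":0},{"x":0.1,"y":0,"z":-0.26,"wx":0,"wy":0,"wz":0},{"x":0.12,"y":0,"z":-0.25,"wx":0,"wy":0,"wz":0},{"x":0.14,"y":0,"z":-0.24,"wx":0,"wy":0,"wz":0}]'
python3 -m crank '[{"x":0,"y":0,"z":0,"wx":0,"wy":0,"wz":0},{"x":0,"y":0,"z":0,"wx":0,"wy":0,"wz":0},{"x":0,"y":0,"z":0,"wx":0,"wy":0,"wz":0},{"x":0,"y":0,"z":0,"wx":0,"wy":0,"wz":0},{"x":0,"y":0,"z":0,"wx":0,"wy":0,"wz":0}]'
python3 - <<'E'
from h import *
z=[];
d=cam('wrist')
for i in range(8): z.append(np.array(cam('scene')and robot.read_state()['tcp_pos']))
p=np.mean(z,0);print(p,np.std(z,0))
c=np.array([555.1,-94]);b=np.array([-np.sin(np.radians(10)),np.cos(np.radians(10))])
y=(p[:2]-c)@b;print('y',y,'tilt',.45+np.arctan2(p[2]-6-200,-y),'r',np.hypot(y,p[2]-206))
S=cam('scene');s=cam('side')
o=np.zeros((480,800,3),np.uint8);o[:,:400]=cv2.resize(S['image'][155:239,260:330],(400,480),interpolation=2)
o[:,400:]=cv2.resize(d['image'][20:260,150:350],(400,480));save({'image':o},'f.png');np.save('fd.npy',d,allow_pickle=True)
E
```

```text
time_s: 13.58
tcp_pos: [571.3, -179.8, 261.9]
tool_rot: [180.0, 0.0, 100.3]
contact_force: [1.0, 2.0, -3.6]
grip_width: 15.6
grip_force: 15.0
time_s: 14.0
tcp_pos: [571.4, -180.2, 261.1]
tool_rot: [-180.0, 0.0, 100.3]
contact_force: [0.9, -0.6, -1.1]
grip_width: 15.7
grip_force: 15.0
[ 571.38450313 -180.18175935  261.1691895 ] [0.00926904 0.02734326 0.04681015]
y -87.700239072918 tilt 1.0115174377892244 r 103.60970709130123
```

View pics/f.png

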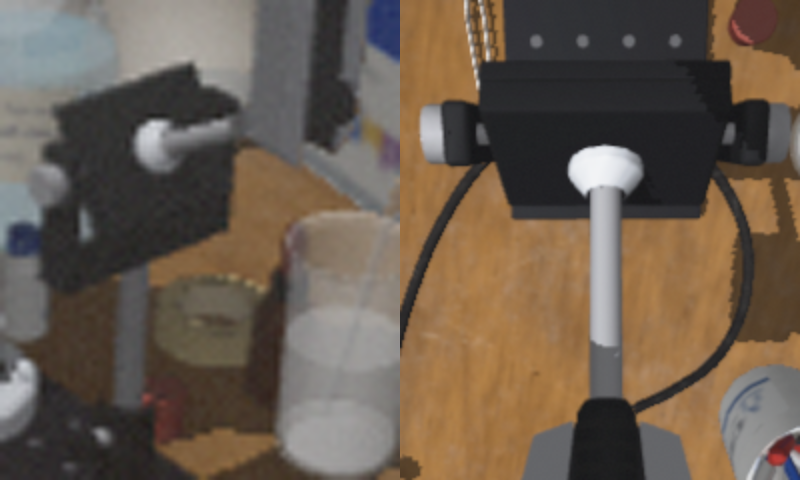

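The mirror is raised, with the handle pinched at its grip and nothing else disturbed. A quick independent tilt check from the rod/grip junction at wrist px (253.5,220):

```bash
python3 - <<'E'
from h import *
d=np.load('fd.npy',allow_pickle=True).item()
c=np.array([555.1,-94]);b=np.array([-np.sin(np.radians(10)),np.cos(np.radians(10))])
P=lambda r,t,n=0:np.r_[c+b*(-r*np.cos(.45-t)+n*np.sin(.45-t)*-1),200-r*np.sin(.45-t)+n*np.cos(.45-t)]
for t in(.9,.95,1.0,1.05,1.1):print(t,proj(d,P(81,t)).round(1),proj(d,P(81,t,6)).round(1))
s=robot.read_state();print(s['time_s'],s['grip_force'],s['grip_width'])
E
```

```text
0.9 [250.  222.1] [250.  221.2]
0.95 [250.  221.3] [249.9 219.8]
1.0 [250.  220.1] [249.9 218. ]
1.05 [249.9 218.5] [249.8 215.7]
1.1 [249.9 216.5] [249.8 213. ]
14.55 14.99897226691246 15.356100844622304
```

```bash
python3 -c "
from cell import ticket
print(ticket.finish_job())"
```

```text
the job is handed in; nothing more can be done
None
```

The job is handed in, but no verdict came back: the notch is about 0.03 rad from the index line, and the mirror is held still by its handle at an estimated tilt of 1.01 rad (camera height estimated just above its lowest setting, target about 1.02).

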